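Load the vial spinner and hold its idler arm engaged

ROBOT

A 6-joint arm with a two-finger parallel gripper is mounted at the origin on a cart in front of the work surface, level with it; the furniture and walls round the work are solid. World frame = base frame: x ahead of the robot, y to its left, z up, the work surface at z = 0. Lengths are in m, angles in rad, forces in N, time in s.
With the tool pointing down it reaches from about 0.425 to 0.925 m from the base axis. Payload 12.5 kg.
Tool frame: the origin (TCP) lies at the very end of the fingers, on their centre line; the grasp point (between the pads) lies 19 mm behind it (env.pinch_z is the z of the grasp point in the tool frame, in m); z points along the fingers, y is the line along which they close (so a half turn about z gives the same grasp; the last joint's range is limited). The gripper opens to 85 mm and grips with 20 to 120 N. Pads are 22 mm wide; open, the fingers measure 114 mm over their backs; the gripper's body (76 mm by 85 mm) begins 54 mm behind the grasp point. The pads swing forward as they close: fully open they stand 13 mm farther back than shut.
Start: joints at [1.084, 0.491, 1.559, -0, 1.092, -0.106], TCP at [0.232, 0.58, 0.231] pointing down, gripper open.
Joint ranges: [-3.1, 3.1], [-0.84, 2.19], [0.05, 2.79], [-1.13, 4.28], [0.06, 2.93], [-2.69, 2.69]. Speed limits (rad/s): [2.22, 2.22, 2.79, 3.14, 3.14, 3.14].

INTERFACE

Orientations are given as a unit quaternion [x, y, z, w].
In Python, from rig import env gives the robot as it stands. The module is installed in compiled form; this text tells all that it offers. Calls block until the motion is done:
- env.move_ptp(position, orientation): joint-space move of the TCP to a pose.
- env.movel(position, ori=None, max_speed=0.15): straight line of the TCP; ori=None keeps the orientation; max_speed is the mean speed in m/s.
- env.move_j(angles): joint-space move.
- env.set_gripper(opening, f_grip=None): opening from 0.0 (shut) to 1.0 (fully open); f_grip is the grip in N (None keeps the last); returns when the fingers have stopped.
- env.wait(seconds).
- env.solve_ik(position, orientation): joint angles nearest the present ones, or None.
- env.read_camera(name): name is "scene" or "top"; returns a dict with "color" (400x640x3 uint8, blue, green, red), "fx", "fy", "cx", "cy" (pixels), "k1" (the pictures are not rectified: a ray, as slopes to the right and down, at radius r is drawn at 1 + k1 r^2 times it, then the intrinsics apply), "extrinsics" (4x4, takes a point from camera to world coordinates). Camera axes: x right, y down, z forward; pixel columns grow to the right and rows downward; lengths in m; the calibration is good to about 2 mm. A picture is of the moment at which its call begins. There is no depth.
A pose or a line that the arm cannot do raises env.IKError and nothing moves.
- env.finish_job(): hands the job in; it is judged then, once.
Readings, each from a call of its own:
- env.read_time_s(): time.
- env.read_q(): joint angles.
- env.read_joint_velocities(): joint speeds.
- env.read_effort(): joint torques, N m.
- env.read_position(): TCP position.
- env.read_tcp_rot(): TCP orientation.
- env.read_wrist_force(): force on the tool from outside, world axes, zero at the start.
- env.read_wrist_torque(): the same for the moment, N m.
- env.read_opening(): opening from 0.0 (shut) to 1.0 (fully open).
- env.read_grasp_force(): force on a finger pad.
Only numpy, scipy, OpenCV 4.12 (cv2) and the standard library are available. Lean on these libraries where they do the work, as an engineer would, in place of code of your own. Each camera call takes 0.05 s, during which the arm holds its last target. There are 200 camera calls.

TASK

Take the blue-capped vial out of the rack and stand it down in the round nest of the vial spinner, then let go of it. Next push the blue sprung idler arm back by its black knob, past its ratchet click and on to its end stop, so that its roller presses the vial against the two fixed rollers. The spinner only runs while the arm is held, so finish still holding the arm at its stop: do not let go. Leave the other vials and the things lying around alone.

Things in the scene. Friction and masses are not known exactly. Their poses are not given: they have to be found in the camera images.
- vial_blue: glass sample vial with a blue screw cap, 22 mm across, 50 mm tall, 22 g; stands in one of the rack's holes; origin at the centre of its underside, z up its axis. It is to be gripped on its upper 25 mm
- vial_white: the same kind of vial with a white cap, in another hole of the rack; stays there
- vial_dark: the same kind of vial with a black cap and brown content, in another hole of the rack; stays there
- rack: fixed white vial rack with blue ends, 50 x 177 mm, 30 mm high (32 mm at the ends), origin at the centre of its underside; four holes of 24 mm in a row along its y at -57, -19, 19 and 57 mm, floor 8 mm above the underside, so a vial stands 28 mm proud of the top
- spinner: vial spinner, fixed: grey housing, its top plate 30 mm above the bench, x -72 to 68, y -93 to 53 mm. Origin on the nest's axis at bench height, x to the back. Behind the nest two fixed rollers (18 mm across, tops 46 mm above the bench, axes at x 17, y +-12 mm) and a black-and-white screen (x 50 to 56, y -49 to 49 mm, top 86 mm above the bench); idler arm in front
- nest (a point): centre of the nest's flat floor, 22 mm above the bench; the nest is a round recess of 25 mm diameter, 8 mm deep, in the top plate. A seated vial's underside rests here, its top 72 mm above the bench; the rollers leave it about 0.6 mm of play until the arm presses it to the back
- pivot (a point): vertical axis of the idler arm, near the front right of the spinner (spinner x -42, y -62 mm), 40 mm above the bench
- idler_arm (a joint): angle of the sprung arm, rad: 0 at rest (swung to the front), growing as it is pushed to the back (clockwise from above), 0.52 at the end stop. Bar from the pivot towards the spinner's +y, parallel to that axis at 0.42; its top 45 mm above the bench. The knob needs 2 N to start, about 7 N at the stop. Let go past the click (0.41), the ratchet catches it near 0.36: not the running position
- knob (a point): centre of the upright black knob at the free end of the arm, 137 mm from the pivot, 65 mm above the bench; the knob is a round handle of 18 mm diameter that stands from 49 to 80 mm above the bench. It swings about 71 mm to the back; push it from the front, or grip it
- idler_block: sprung block with a roller of 16 mm diameter (32 to 45 mm above the bench), 62 mm along the arm from the pivot; origin on the roller's axis at bench height. It first touches a seated vial at an arm angle of about 0.37 and is then pressed back into the arm against its own spring, up to about 4 N on the vial at the stop
- pawl_slider (a joint): position in m of the brass ratchet slider with a red thumb pin, right of the nest: 0 when the pawl is in (at rest, or dropped behind the tooth), up to 0.0055 while the tooth passes under it. It moves by itself; not to be handled
- petri_dish: flat clear dish, 61 mm across, 14 mm high, lying on the bench; to be left alone; origin at the centre of its underside
- tape_electrical: roll of black tape, 58 mm across, 19 mm high, lying on the bench; to be left alone; origin at the centre of its underside
- pc_tower: black computer tower standing on the bench right of and behind the spinner, fixed: 300 mm along its x, 100 mm along its y, 301 mm tall, origin on its underside, the box centred 26 mm towards its -x (front) end; swing the arm round in front of it

How it is judged:
By the outcome, as a careful person would: the job done as asked, in the order asked, and still so for the second after the job is handed in, while the arm keeps its last pose, push and grip.
It also fails if it takes over 46 s, if anything falls off the work surface, if the arm or the gripper's body presses on something with over 40 N, if the wrist force passes 120 N, or if a joint passes its speed limit or range.

## Working session

There is one attempt and no reset: what is moved stays moved. The work goes in short steps, each a Python script; the robot and the scene stay as the last script left them, time stands still between calls to the robot, and variables do not carry over. Pictures are saved under pics/ and viewed, at most 10 in all, crops included, and the job is handed in when it is done.

```bash
mkdir -p pics; cat > h.py <<'E'
import numpy as np, cv2
from rig import env
def ray(c,u,v):
    K=np.array([[c["fx"],0,c["cx"]],[0,c["fy"],c["cy"]],[0,0,1]])
    # k1-only forward model: undistort
    p=cv2.undistortPoints(np.array([[[u,v]]],float),K,np.array([c["k1"],0,0,0,0.]))[0,0]
    E=np.array(c["extrinsics"]); d=E[:3,:3]@np.array([p[0],p[1],1]); return E[:3,3],d/np.linalg.norm(d)
def onz(c,u,v,z):
    o,d=ray(c,u,v); return o+d*(z-o[2])/d[2]
def tri(*rays):
    A=np.zeros((3,3));b=np.zeros(3)
    for o,d in rays:
        P=np.eye(3)-np.outer(d,d);A+=P;b+=P@o
    x=np.linalg.solve(A,b); return x,[np.linalg.norm((np.eye(3)-np.outer(d,d))@(x-o)) for o,d in rays]
def proj(c,X):
    E=np.array(c["extrinsics"]);R=E[:3,:3].T;t=-R@E[:3,3]
    K=np.array([[c["fx"],0,c["cx"]],[0,c["fy"],c["cy"]],[0,0,1]])
    return cv2.projectPoints(np.atleast_2d(X).astype(float),cv2.Rodrigues(R)[0],t,K,np.array([c["k1"],0,0,0,0.]))[0][:,0]
E
python3 - <<'E'
from h import *
import pickle
for n in("scene","top"):
    c=env.read_camera(n);pickle.dump(c,open(n+"0.pkl","wb"))
    cv2.imwrite(f"pics/{n}0.png",c["color"]); print(n,c["fx"],c["cx"],c["cy"],c["k1"],np.round(c["extrinsics"],3).tolist())
print(env.read_time_s(),env.pinch_z,env.read_tcp_rot())
E
```

```text
scene 502.2975048753543 311.4554147399958 193.12499062116186 -0.044371976593376376 [[-0.924, -0.334, 0.189, 0.315], [-0.384, 0.812, -0.44, 0.568], [-0.007, -0.479, -0.878, 1.091], [0.0, 0.0, 0.0, 1.0]]
top 510.4265753107516 314.66831564780057 197.18207594726383 -0.09480724107382502 [[-0.011, -0.992, 0.123, 0.36], [-1.0, 0.01, -0.015, 0.066], [0.014, -0.124, -0.992, 1.506], [0.0, 0.0, 0.0, 1.0]]
0.1 -0.0187 [ 1.89265855e-01  9.81925765e-01 -4.55406423e-04 -1.47944304e-04]
```

View pics/scene0.png

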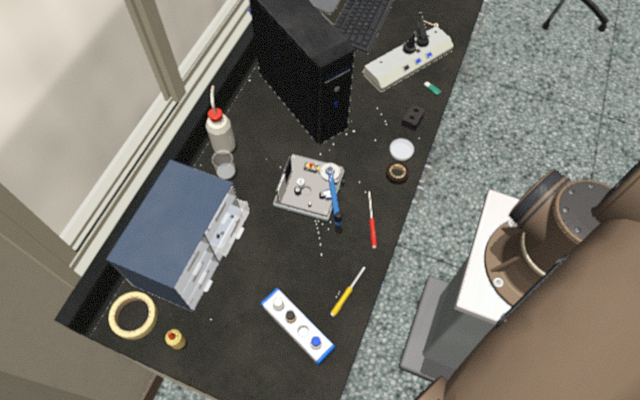

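View pics/top0.png

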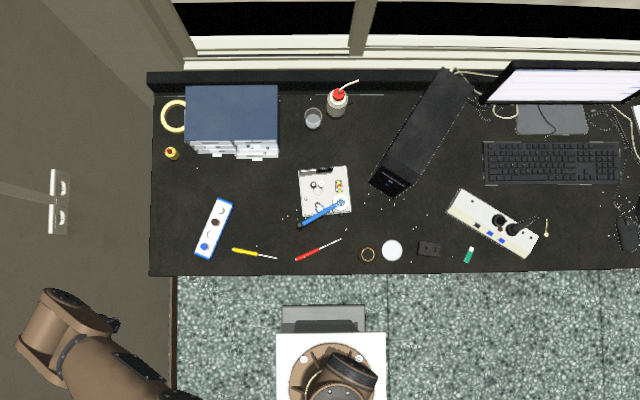

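Scene view: rack around (297,325), with the blue cap at (316,342); spinner around (310,185), with the knob at about (338,222). Top view: rack around (214,228), blue cap at (204,246); spinner around (325,190), knob at about (303,224). I'll zoom in with a montage of both.

```bash
python3 - <<'E'
from h import *
import pickle
s=pickle.load(open("scene0.pkl","rb"))["color"];t=pickle.load(open("top0.pkl","rb"))["color"]
def cr(im,u,v,w,h,k):
    o=cv2.resize(im[v:v+h,u:u+w],None,fx=k,fy=k,interpolation=cv2.INTER_CUBIC)
    for i in range(0,w,10): cv2.line(o,(i*k,0),(i*k,4 if i%50 else 9),(0,255,255),1)
    for i in range(0,h,10): cv2.line(o,(0,i*k),(4 if i%50 else 9,i*k),(0,255,255),1)
    return o
# each 80x60 px at x5 -> 400x300 
a=cr(s,270,150,80,80,5)[:400]; 
top=np.hstack([cr(s,270,148,80,60,5),cr(t,290,163,80,60,5)])
bot=np.hstack([cr(s,258,284,80,80,5)[:300] if 0 else cv2.resize(cr(s,256,284,80,80,4),(400,300)) if 0 else cr(s,258,305,80,60,5),cr(t,180,200,80,60,5)])
cv2.imwrite("pics/m1.png",np.vstack([top,bot]))
E
```

```text
(no output)
```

View pics/m1.png

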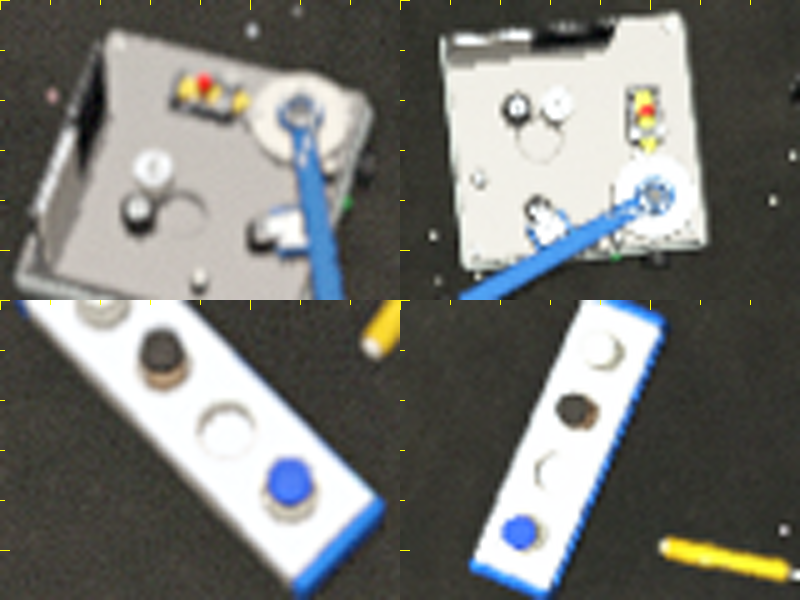

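The montage shows the four housing corners, the rollers, the pivot, the nest circle and the caps in both views. Next I'll fit the rigid poses of the spinner and rack to both views together.

```bash
cat > fit.py <<'E'
from h import *
import pickle
from scipy.optimize import least_squares
S=pickle.load(open("scene0.pkl","rb"));T=pickle.load(open("top0.pkl","rb"))
def px(x,y,o): return ((x+.5)/5-.5+o[0],(y+.5)/5-.5+o[1])
oS,oT,rS,rT=(270,148),(290-80,163),(258,305-60),(180-80,200-60)
# local point (mm) : scene montage px, top montage px
sp=[((17,12,46),(137,212),(517,106)),((17,-12,46),(154,166),(557,104)),((0,0,30),(184,214),(541,141)),
 ((-42,-62,45),(299,110),(654,196)),((68,-93,30),(112,33),(683,14)),((-72,-93,30),(372,97),(707,241)),
 ((68,53,30),(18,277),None),((-72,53,30),None,(463,267))]
rk=[((0,-57,58),(290,480),(521,531)),((0,-19,30),(226,432),(550,472)),((0,19,58),(163,349),(573,410)),((0,57,58),None,(601,350)),
    ]
def fit(pts,o1,o2,sgn,g):
    def pose(p,L):
        L=np.array(L)/1e3; c,s=np.cos(p[2]),np.sin(p[2]); return [p[0]+c*L[0]-s*L[1],p[1]+s*L[0]+c*L[1],L[2]+p[3]]
    def res(p,cams=(0,1)):
        r=[]
        for L,a,b in pts:
            L=(L[0],L[1]*sgn,L[2])
            for i,(q,c,o) in enumerate(((a,S,o1),(b,T,o2))):
                if q and i in cams: r+=list(proj(c,pose(p,L))[0]-px(*q,o))
        return np.array(r)
    for cams in((0,1),(0,),(1,)):
        f=lambda p:np.r_[res(np.r_[p,0][:4],cams),0]
        s=least_squares(f,g+([0.] if len(cams)==2 else []))
        print(cams,np.round(s.x,4),"rms",np.sqrt(np.mean(s.fun**2)))
        if len(cams)==2: print(np.round(s.fun[:-1].reshape(-1,2),1).tolist()); out=s.x
    return out
if __name__=="__main__":
    c=onz(T,325,190,.03); print(c); fit(sp,oS,oT,1,[c[0],c[1],0.])
    c=onz(T,214,228,.03); print(c); fit(rk,rS,rT,1,[c[0],c[1],2.7]);fit(rk,rS,rT,1,[c[0],c[1],-.4])
    def blob(c,box,f):
        u,v,w,h=box; im=c["color"][v:v+h,u:u+w].astype(float); m=np.clip(f(im),0,None); yy,xx=np.mgrid[v:v+h,u:u+w]; return (m*xx).sum()/m.sum(),(m*yy).sum()/m.sum()
    f=lambda i:np.where(i[...,0]-i[...,2]>60,i[...,0]-i[...,2],0)
    a=blob(S,(305,333,22,17),f);b=blob(T,(197,239,15,14),f);print("cap",a,b,tri(ray(S,*a),ray(T,*b)))
    s=cv2.resize(S["color"][195:235,315:355],None,fx=10,fy=10,interpolation=cv2.INTER_CUBIC)
    t=cv2.resize(T["color"][205:245,285:325],None,fx=10,fy=10,interpolation=cv2.INTER_CUBIC)
    cv2.imwrite("pics/knob.png",np.hstack([s,t]))
E
python3 fit.py
```

```text
[0.56440083 0.0129176  0.03      ]
(0, 1) [ 0.5611  0.034   0.0982 -0.0035] rms 0.9031128884794974
[[-0.3, -0.1], [0.1, 1.5], [-0.7, 0.7], [0.3, 1.0], [-1.3, 0.3], [-0.0, 0.5], [-0.4, 1.1], [0.4, 0.9], [-1.7, -1.2], [0.4, -0.1], [-0.1, -0.4], [1.2, 1.5], [-1.8, -0.9], [0.2, 1.7]]
(0,) [0.5579 0.0351 0.1098] rms 0.6804273972199065
(1,) [0.5639 0.0351 0.0872] rms 0.4653796534235224
[0.45643619 0.3358681  0.03      ]
(0, 1) [ 0.4536  0.3387  4.3091 -0.0049] rms 0.6926462729807621
[[-0.8, 0.0], [-0.3, 1.2], [-0.7, -0.5], [1.1, 1.1], [-1.0, -0.1], [0.0, 0.7], [-0.3, 0.5]]
(0,) [0.4513 0.3395 4.3088] rms 0.1861694916545584
(1,) [0.4558 0.3382 4.2949] rms 0.4143349250893035
(0, 1) [ 0.4536  0.3387 -1.9741 -0.0049] rms 0.6926462729807705
[[-0.8, 0.0], [-0.3, 1.2], [-0.7, -0.5], [1.1, 1.1], [-1.0, -0.1], [0.0, 0.7], [-0.3, 0.5]]
(0,) [ 0.4513  0.3395 -1.9744] rms 0.18616949165457244
(1,) [ 0.4558  0.3382 -1.9883] rms 0.4143349250893328
cap (np.float64(315.4841628959276), np.float64(340.8666186754422)) (np.float64(203.3527351567712), np.float64(246.02901934623083)) (array([0.40175921, 0.3612355 , 0.05312111]), [np.float64(0.0021437599259306675), np.float64(0.0021437599259307148)])
```

View pics/knob.png

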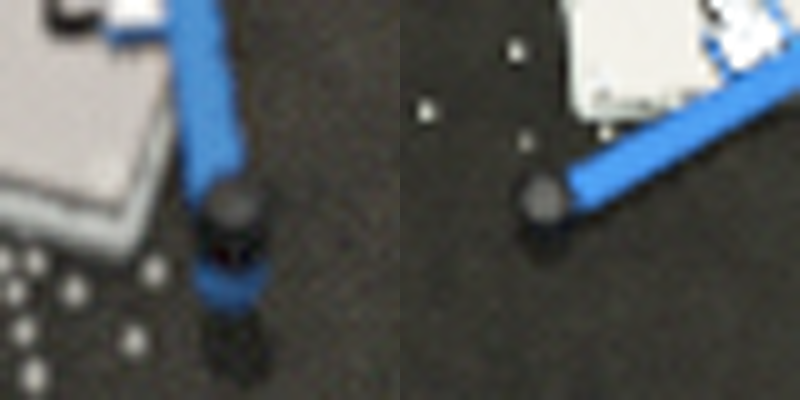

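Knob top is at scene (338.0,214.8) and top (299.0,224.6). The cap triangulates to (0.402,0.361,0.053), which fits a 58 mm cap top. The two cameras disagree by about 5 mm in x, and by the same amount for rack and spinner. So I'll use the grip on the vial as a touch reference to remove each camera's bias.

```bash
cat >> h.py <<'E'
def quat(phi): # tool down, closing direction at angle phi
    a=(phi+np.pi/2)/2; return [np.cos(a),np.sin(a),0,0]
def st(tag=""):
    print(tag,"t",round(env.read_time_s(),2),"p",np.round(env.read_position(),4),"F",np.round(env.read_wrist_force(),1),"op",round(env.read_opening(),3),"gf",round(float(np.max(env.read_grasp_force())),1))
E
python3 - <<'E'
from h import *
P=np.array([.4015,.361,0]); q=quat(np.radians(67)); q2=quat(np.radians(-23+180))
for z in(.11,.034):
    for k in(q,q2): print(env.solve_ik(P+[0,0,z],k))
env.move_ptp(P+[0,0,.11],q); env.set_gripper(.6,20); st("above")
env.movel(P+[0,0,.036],max_speed=.1); st("down")
c=env.read_camera("scene"); cv2.imwrite("pics/s1.png",cv2.resize(c["color"][270:390,240:400],None,fx=5,fy=5,interpolation=cv2.INTER_CUBIC))
env.set_gripper(0,20); st("closed")
E
```

```text
[ 6.09975087e-01  5.31277832e-01  1.89033191e+00 -4.44089210e-16
  7.19982914e-01 -5.59395512e-01]
[ 6.09975087e-01  5.31277832e-01  1.89033191e+00 -4.44089210e-16
  7.19982914e-01 -2.13019184e+00]
[ 6.09975087e-01  6.55199539e-01  1.93568492e+00 -4.44089210e-16
  5.50708195e-01 -5.59395512e-01]
[ 6.09975087e-01  6.55199539e-01  1.93568492e+00 -4.44089210e-16
  5.50708195e-01 -2.13019184e+00]
above t 1.69 p [0.4013 0.3612 0.1101] F [ 0.2  0.3 -0.3] op 0.6 gf 0.0
down t 2.58 p [0.4017 0.3612 0.0364] F [ 0.3 -0.5 -0.1] op 0.6 gf 0.0
closed t 3.0 p [0.4017 0.3611 0.0365] F [-0.9 -0.9  6.3] op 0.251 gf 21.2
```

View pics/s1.png

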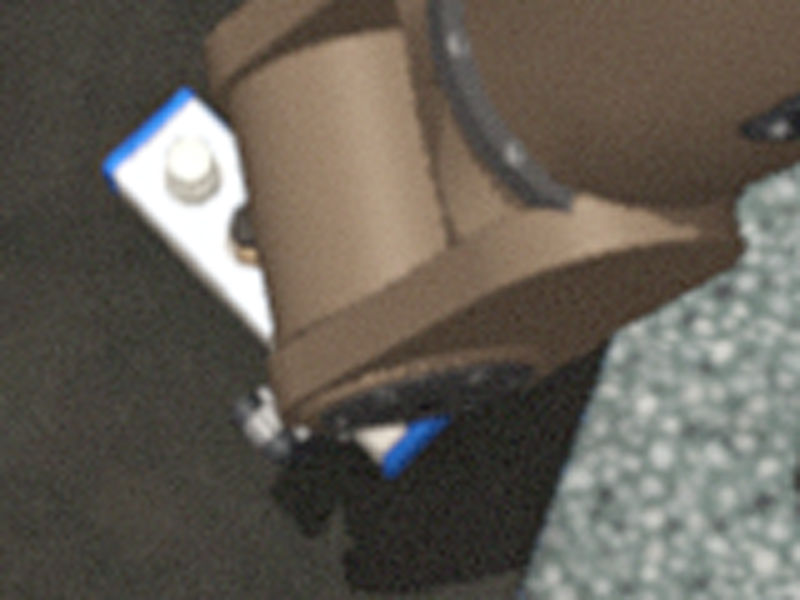

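The grip is sound: opening 0.251 is about 21.3 mm, with little side force. I'll lift the vial slightly and probe its play in the hole to find the TCP pose that centres it there. Then I'll carry it by the camera-measured hole-to-nest vector, which cancels the common bias.

```bash
python3 - <<'E'
from h import *
env.set_gripper(0,35)
env.movel([.4015,.361,.042]); st("lift")
B=np.array([.4015,.361,.042]); env.wait(.1); F0=np.mean([env.read_wrist_force() for _ in range(5)],0); print(F0)
for ang in(67,157):
    d=np.array([np.cos(np.radians(ang)),np.sin(np.radians(ang)),0]); lim=[]
    for s in(1,-1):
        for k in range(1,9):
            env.movel(B+s*d*k*4e-4); f=(env.read_wrist_force()-F0)@d
            if abs(f)>3: break
        lim.append((round(s*k*.4,1),round(float(f),1)))
        env.movel(B)
    print(ang,lim)
st("end")
E
```

```text
lift t 3.47 p [0.4016 0.3611 0.0424] F [ 0.  -0.2 -1.1] op 0.241 gf 34.2
[-0.30760988 -0.42557371  0.07659968]
67 [(1.6, -3.4), (-1.6, 4.6)]
157 [(1.6, -3.8), (-2.0, 5.3)]
end t 8.82 p [0.4017 0.361  0.042 ] F [-0.6 -1.9 -0.9] op 0.239 gf 34.6
```

```bash
python3 - <<'E'
from h import *
import pickle
q=quat(np.radians(67)); N=np.array([.5612,.0342,0])
env.movel([.4015,.361,.12],max_speed=.2)
env.move_ptp(N+[0,0,.13],q); st("hover")
env.movel(N+[0,0,.079]); st("low")
c=env.read_camera("scene");pickle.dump(c,open("s2.pkl","wb"))
u,v=270,140
cv2.imwrite("pics/s2.png",cv2.resize(c["color"][v:v+75,u:u+100],None,fx=8,fy=8,interpolation=cv2.INTER_CUBIC))
E
```

```text
hover t 10.72 p [0.5609 0.0351 0.1297] F [-0.1  0.1 -0.7] op 0.243 gf 34.6
low t 11.22 p [0.5613 0.0349 0.0792] F [-0.1 -0.3  0.2] op 0.245 gf 34.6
```

View pics/s2.png

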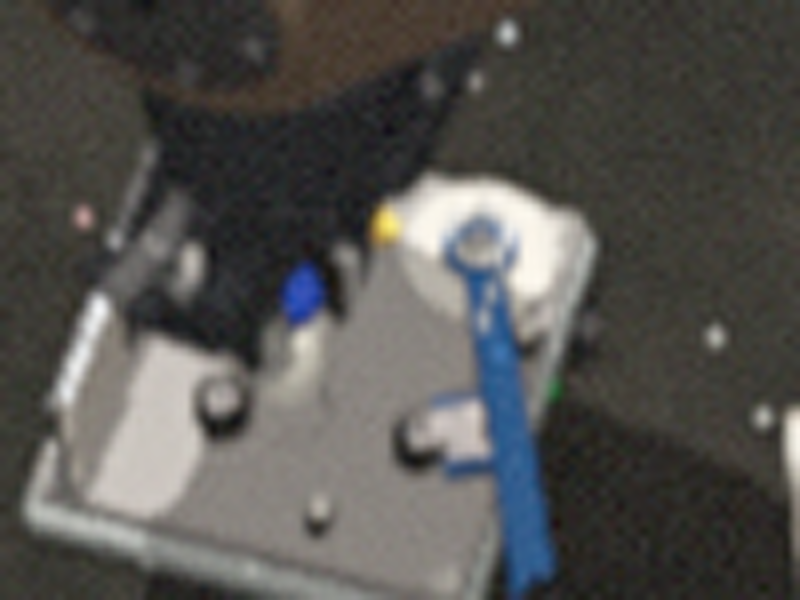

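The held vial hangs over the nest area, with its cap at about scene (307.3,176). The nest itself is hidden behind it. I'll lower it under force guard with a slight bias to the front, away from the rollers, and search if it lands on an edge.

```bash
cat > ins.py <<'E'
from h import *
def f(): return np.mean([env.read_wrist_force() for _ in range(4)],0)
def descend(xy,z0,z1=.0495,step=.0015,thr=5):
    env.movel([*xy,z0]); F0=f(); z=z0
    while z>z1:
        z=max(z1,z-step); env.movel([*xy,z],max_speed=.05); F=f()-F0
        if abs(F[2])>thr or np.hypot(F[0],F[1])>6: break
    print(np.round(xy,4),"z",round(z,4),"F",np.round(F,1),"p",np.round(env.read_position(),4),"t",round(env.read_time_s(),1)); return z,F
E
python3 - <<'E'
from ins import *
print(np.mean([env.read_position() for _ in range(20)],0))
descend(np.array([.5607,.0341]),.0765)
E
```

```text
[0.56155067 0.03468749 0.07972464]
[0.5607 0.0341] z 0.0495 F [-1.6 -0.1 10.7] p [0.561  0.0341 0.0505] t 16.0
```

```bash
python3 - <<'E'
from ins import *
import pickle
env.set_gripper(.55); st("open")
p=np.array([.5607,.0341,.0505]); env.movel([.5607,.0341,.12],max_speed=.12); st("up")
env.move_ptp([.45,.16,.16],quat(np.radians(5.6+180)))
st("away")
ims=[]
for n,u,v in(("scene",275,150),("top",285,165)):
    c=env.read_camera(n);pickle.dump(c,open(n+"3.pkl","wb"))
    ims.append(cv2.resize(c["color"][v:v+75,u:u+75],(400,400),interpolation=cv2.INTER_CUBIC))
cv2.imwrite("pics/s3.png",np.hstack(ims))
E
```

```text
open t 16.39 p [0.5606 0.0341 0.0493] F [-0.2 -0.5  0. ] op 0.549 gf 0.0
up t 17.13 p [0.5604 0.0341 0.1195] F [ 1.3  0.4 -0. ] op 0.549 gf 0.0Traceback (most recent call last):
  File "<stdin>", line 5, in <module>
rig.IKError: the arm cannot take that pose within its joint ranges
```

```bash
python3 - <<'E'
from ins import *
import pickle
env.move_ptp([.45,.16,.16],quat(.518))
st("away"); print(env.read_q())
ims=[]
for n,u,v in(("scene",275,150),("top",285,165)):
    c=env.read_camera(n);pickle.dump(c,open(n+"3.pkl","wb"))
    ims.append(cv2.resize(c["color"][v:v+75,u:u+75],(400,400),interpolation=cv2.INTER_CUBIC))
cv2.imwrite("pics/s3.png",np.hstack(ims))
E
```

```text
away t 18.01 p [0.4504 0.1598 0.1596] F [-0.8 -0.2  0.1] op 0.546 gf 0.0
[ 2.02687280e-01  3.83547725e-01  1.99205621e+00 -1.05775036e-04
  7.66259337e-01 -3.16871016e-01]
```

View pics/s3.png

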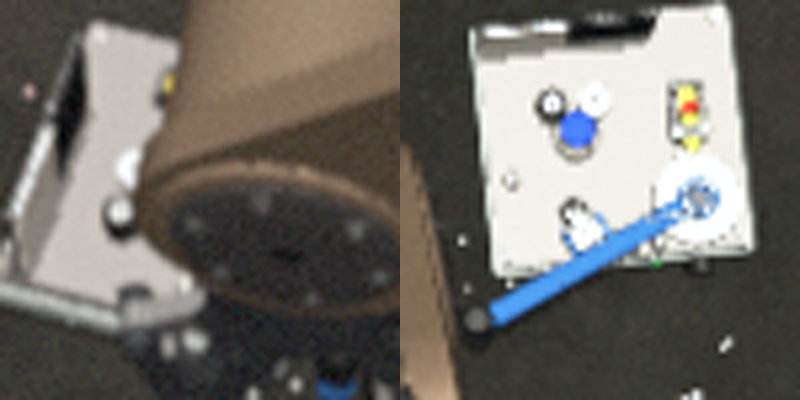

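The vial stands upright in the nest against the rollers: cap at top-view (317.8,188.6), arm still at rest. Now I'll check the knob position numerically.

```bash
python3 - <<'E'
from h import *
import pickle
S=pickle.load(open("scene0.pkl","rb"));T=pickle.load(open("top0.pkl","rb"))
print("cap",onz(T,317.8,188.6,.07))
print(tri(ray(S,338.0,214.8),ray(T,299.0,224.6)),onz(S,338,214.8,.08),onz(T,299,224.6,.08))
piv=np.array([.5252,-.0316])
K=lambda th:piv+.137*np.array([np.cos(2.086-th),np.sin(2.086-th)])
for th in(0,.2,.41,.52,.56):
    for z in(.05,.12): 
        s=env.solve_ik([*K(th),z],quat(.515-th)); print(th,K(th),None if s is None else np.round(s,2))
E
```

```text
cap [0.563065   0.03477357 0.07      ]
(array([0.45884047, 0.08857696, 0.07715141]), [np.float64(0.0018785513644024097), np.float64(0.0018785513644023566)]) [0.45656686 0.08972288 0.08      ] [0.46050388 0.08879912 0.08      ]
0 [0.45769844 0.08761636] [ 0.05  0.57  2.11 -0.    0.47 -0.47]
0 [0.45769844 0.08761636] [ 0.05  0.44  2.06 -0.    0.65 -0.47]
0.2 [0.48272861 0.09865046] [ 0.07  0.59  2.04 -0.    0.51 -0.25]
0.2 [0.48272861 0.09865046] [ 0.07  0.46  2.   -0.    0.68 -0.25]
0.41 [0.51081367 0.10464255] [ 0.08  0.61  1.97 -0.    0.56 -0.03]
0.41 [0.51081367 0.10464255] [ 0.08  0.5   1.93 -0.    0.72 -0.03]
0.52 [0.52585709 0.10539842] [ 0.07  0.62  1.94 -0.    0.58  0.08]
0.52 [0.52585709 0.10539842] [ 0.07  0.51  1.89 -0.    0.74  0.08]
0.56 [0.53133504 0.10526256] [ 0.07  0.63  1.92 -0.    0.59  0.12]
0.56 [0.53133504 0.10526256] [ 0.07  0.52  1.88 -0.    0.75  0.12]
```

```bash
cat > arm.py <<'E'
from ins import *
piv=np.array([.5254,-.0313])
K=lambda th:piv+.137*np.array([np.cos(2.086-th),np.sin(2.086-th)])
def tan(th): return np.array([np.sin(2.086-th),-np.cos(2.086-th)])
Z=.052
E
python3 - <<'E'
from arm import *
env.move_ptp([*K(0),.12],quat(.515)); env.movel([*K(0),Z],max_speed=.1); st("at knob")
env.set_gripper(0,50); st("grip"); F0=f()
for th in np.arange(.05,.46,.05):
    env.movel([*K(th),Z],quat(.515-th),max_speed=.06); F=f()
    print(round(th,2),"Ft",round(F[:2]@tan(th),1),"Fr",round(F[:2]@np.array([tan(th)[1],-tan(th)[0]]),1),"Fz",round(F[2],1),"op",round(env.read_opening(),3))
st("end")
E
```

```text
at knob t 19.37 p [0.4581 0.0882 0.0524] F [-0.4 -0.4  0.5] op 0.548 gf 0.0
grip t 19.75 p [0.4592 0.0885 0.0528] F [3.3 8.2 2.6] op 0.19 gf 48.8
0.05 Ft -0.2 Fr -1.1 Fz 8.7 op 0.188
0.1 Ft -1.0 Fr -2.3 Fz 7.5 op 0.191
0.15 Ft -1.3 Fr -2.7 Fz 8.3 op 0.191
0.2 Ft -2.4 Fr -4.0 Fz 8.5 op 0.189
0.25 Ft -3.9 Fr -5.2 Fz 9.8 op 0.191
0.3 Ft -4.3 Fr -6.3 Fz 8.5 op 0.194
0.35 Ft 2.0 Fr -6.6 Fz 5.8 op 0.188
0.4 Ft -0.5 Fr -6.6 Fz 7.3 op 0.191
0.45 Ft -2.8 Fr -7.9 Fz 8.6 op 0.188
end t 22.15 p [0.5163 0.1062 0.0528] F [-3.3  7.7  8.6] op 0.188 gf 49.6
```

```bash
python3 - <<'E'
from arm import *
import pickle
for th in np.arange(.47,.60,.01):
    env.movel([*K(th),Z],quat(.515-min(th,.52)),max_speed=.04); F=f(); ft=F[:2]@tan(th)
    print(round(th,2),"Ft",round(ft,1),"Fr",round(F[:2]@np.array([tan(th)[1],-tan(th)[0]]),1),"Fz",round(F[2],1),"p",np.round(env.read_position(),4))
    if ft<-17: break
st("end")
ims=[]
for n,u,v in(("scene",275,150),("top",285,165)):
    c=env.read_camera(n);pickle.dump(c,open(n+"4.pkl","wb"))
    ims.append(cv2.resize(c["color"][v:v+75,u:u+75],(400,400),interpolation=cv2.INTER_CUBIC))
cv2.imwrite("pics/s4.png",np.hstack(ims))
E
```

```text
0.47 Ft -4.3 Fr -9.7 Fz 7.9 p [0.5189 0.1063 0.0528]
0.48 Ft -3.4 Fr -9.1 Fz 7.7 p [0.5202 0.1064 0.0528]
0.49 Ft -4.0 Fr -9.0 Fz 8.0 p [0.5215 0.1065 0.0528]
0.5 Ft -4.7 Fr -8.6 Fz 8.0 p [0.5229 0.1065 0.0528]
0.51 Ft -4.9 Fr -9.5 Fz 7.1 p [0.5242 0.1066 0.0528]
0.52 Ft -5.8 Fr -8.7 Fz 8.2 p [0.5256 0.1066 0.0528]
0.53 Ft -5.1 Fr -9.4 Fz 8.5 p [0.5268 0.1066 0.0528]
0.54 Ft -6.8 Fr -10.1 Fz 9.6 p [0.5279 0.1066 0.0528]
0.55 Ft -8.3 Fr -10.0 Fz 10.8 p [0.529  0.1066 0.0527]
0.56 Ft -12.4 Fr -9.9 Fz 13.7 p [0.5294 0.1066 0.0527]
0.57 Ft -17.4 Fr -10.8 Fz 16.0 p [0.5298 0.1066 0.0527]
end t 24.9 p [0.5298 0.1066 0.0527] F [-16.8  11.7  16. ] op 0.188 gf 50.7
```

View pics/s4.png

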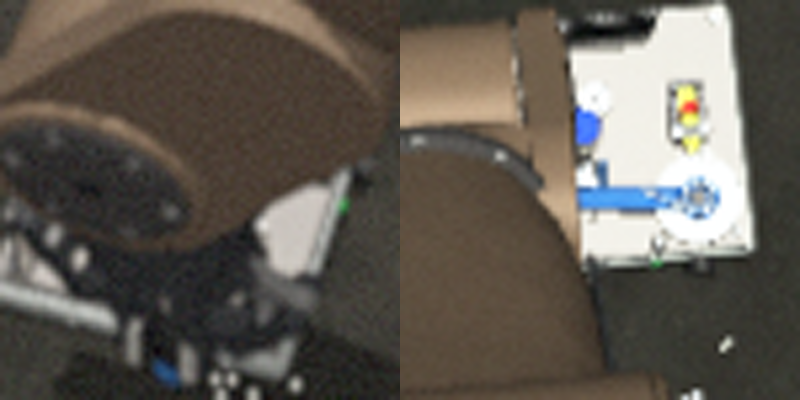

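The arm is at its stop: the force climbs steeply past the spring's 7 N, and in the top view the bar lies just past parallel. The vial is still upright against the rollers. I'll confirm the hold is steady and hand in.

```bash
python3 - <<'E'
from arm import *
env.wait(.5); st("hold"); print(env.finish_job())
E
```

```text
hold t 25.5 p [0.5298 0.1066 0.0527] F [-15.6  11.6  16.5] op 0.191 gf 50.7
the job is handed in; nothing more can be done
None
```

The blue-capped vial is seated in the spinner's nest and released, and I handed the job in at 25.5 s with the gripper still holding the idler arm at its end stop. The hold was steady at handover (about 16 N along the push), but no pass or fail result came back.

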